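Release a bar blank with the feeder's two-button gate

ROBOT

A 7-joint arm with a two-finger parallel gripper is mounted at the origin on the work surface. World frame = base frame: x ahead of the robot, y to its left, z up, the work surface at z = 0. Lengths are in m, angles in rad, forces in N, time in s.
With the tool pointing down it reaches from about 0.35 to 0.9 m from the base axis. Payload 19.9 kg.
Tool frame: the origin (TCP) lies midway between the tips of the shut fingers; the grasp point (between the pads) lies 19 mm behind it; z points along the fingers, x is the direction in which the jaws open and shut, and the axes are right-handed (so a half turn about z gives the same grasp; the last joint's range is limited). The gripper opens to 85 mm and grips with 20 to 120 N. Pads are 22 mm wide; open, the fingers measure 114 mm over their backs; the gripper's body (76 mm by 85 mm) begins 54 mm behind the grasp point. The pads swing forward as they close: fully open they stand 13 mm farther back than shut.
Start: joints at [1.268, 0.417, -0.01, 1.614, 0.005, 1.111, -0.053], TCP at [0.162, -0.604, 0.231] pointing down, gripper open.
Joint ranges: [-2.81, 2.81], [-0.39, 2.02], [-1.27, 1.25], [0.06, 2.57], [-1.19, 4.33], [0.19, 2], [-2.82, 2.82]. Speed limits (rad/s): [1.89, 1.89, 2.39, 2.39, 3.01, 3.01, 3.01].

INTERFACE

Orientations are given as a unit quaternion [w, x, y, z].
In Python, from cell import bot gives the robot as it stands. The module is installed in compiled form; this text tells all that it offers.
- The arm moves only by the tool drive_tool, never from a script. Its argument "plan" is a list of rows, each a list of 7 numbers: the turn, a rotation vector about the tool's x, y, z in rad, then the shift along the tool's x, y, z in m, then the opening, from 0 (shut) to 1 (fully open). In form: [[ax, ay, az, x, y, z, hand], ...]. A call has 1 to 12 rows; each row shifts and turns the commanded pose from where the row before left it, along the tool's axes as they then stand; what a row does not reach is not made up. A row lasts 1/8 s, in which the tool goes at most 62.5 mm and 10.7 degrees, less where a joint would pass 70% of its speed; a pose out of reach is approached as far as the arm can. A call with a gripper value outside its range is refused whole. The fingers move at their own pace and stop on an object; "squeeze" is the grip in N (left out, the last holds). Time passes only in rows, so rows that do not move let the fingers close. It gives the time, the measured TCP pose, the force and the opening at its end, in the units of the state.
- bot.state(): the state, without advancing time (a new reading comes with each control period).
- bot.snapshot(name): name is "scene" or "side" or "wrist"; returns the picture (480x640x3 uint8, blue, green, red); there is no depth.
- bot.camera_info(name): a dict with "mtx" (3x3 intrinsics, pixels), "world_from_camera" (4x4, takes a point from camera to world coordinates). Camera axes: x right, y down, z forward; pixel columns grow to the right and rows downward; lengths in m; the calibration is good to about 2 mm. A picture is of the moment at which its call begins: read the wrist's pose just before it. camera_info takes no time and is no camera call; for the wrist camera it gives the pose at the moment of the call.
- bot.sign_off(): hands the job in, once; it reports no verdict.
Trained networks look in the newest picture that a camera, given by its name, has taken for a name from the list of things; names that differ only in an ending like _2 or _b are one class to them, and where a whole thing is asked for, a point or a joint stands for the part that bears it (a point fixed in the world has none). Each returns a list of dicts, best first, with "conf" (0 to 1); they miss things now and then, are a little off and sometimes report something else, mostly with a low value. They report only what shows in the picture. A call takes as long as a camera call. They do not tell look-alikes from the thing itself.
- bot.boxes_of(camera, label): "centre" ([x, y, z] in m, in world coordinates, good to about 4 mm: the middle of the surface that is visible of it).
- bot.masks_of(camera, label): "pixels" (480x640 bool, what is visible of it).
- bot.pinpoint(camera, label): "centre" ([x, y, z] in m, in world coordinates, good to about 4 mm: a listed point, or the origin of a listed thing).
The state is a dict: "time_s": time; "joint_pos": joint angles; "qvel": joint speeds; "joint_torque": joint torques, N m; "eef_pos": TCP position; "eef_rot": TCP orientation; "contact_force": force on the tool from outside, world axes, zero at the start; "wrist_torque": the same for the moment, N m; "gripper_width": finger opening in m.
Only numpy, scipy, OpenCV 4.12 (cv2) and the standard library are available. Lean on these libraries where they do the work, as an engineer would, in place of code of your own. Each camera call takes 0.05 s, during which the arm holds its last target.

TASK

Let the waiting wooden blank down the sloped feeder beside the saw: with both fingertips, press the feeder's two small round buttons fully down together and keep both down until the blank has rolled into the bottom of the chute and lies still there, then let both buttons spring up and move clear. Do not touch the blank itself, leave the large stop button unpressed, and do not disturb the other things on the bench.

Things in the scene. Friction and masses are not known exactly. Their poses are not given: they have to be found in the camera images.
- feeder: Bench feeder fixed to the table: a grey steel chute (centred at x = +45 mm, 116 mm wide, 372 mm long) sloping 12 degrees down along -y, and on its robot side a light grey button box (centred at x = -60 mm; 80 mm in x, 290 mm in y, 80 mm high). Origin on the table; x points across from box to chute, y up the chute, z up. Highest point 142 mm above the table.
- gate (a point): Point on the chute floor midway between two steel tongues that stand 10.5 mm out of the floor and hold the blank. Each small button lowers one tongue: level with the floor at 10.5 mm of button travel, 1.5 mm below it at full travel. The blank passes only when both are down, then takes about a second to roll to the end wall. Axes as the feeder's.
- chute_end (a point): Middle of the chute floor at the end wall, at the low end of the chute, 30 mm above the table. The low side cheeks stand 26 mm above the chute floor. Axes as the feeder's.
- upper_top (a point): Centre of the top face of the small round black button at the chute's upper end side (feeder y = +90 mm), diameter 24 mm, vertical. It is 102 mm above the table when up; moves down 12 mm when fully pressed, where it still stands 2 mm above the steel collar (diameter 34 mm, top 88 mm above the table) around it. Axes as the feeder's.
- lower_top (a point): Centre of the top face of the other, identical small round black button, at feeder y = +30 mm, 60 mm centre to centre from the upper one. It is 102 mm above the table when up; same 12 mm travel and collar. Axes as the feeder's.
- upper_button (a joint): Travel of the upper small button in m: 0 up, 0.012 fully down. It springs back; it starts to move at 1.5 N and takes 5 N fully down.
- lower_button (a joint): Travel of the lower small button in m: 0 up, 0.012 fully down. It springs back; it starts to move at 1.5 N and takes 5 N fully down.
- stop_button (a joint): Travel of the large round stop button (diameter 36 mm, top 96 mm above the table, on the same box at feeder x = -60 mm, y = -75 mm; not to be pressed) in m: 0 up, 0.006 fully down.
- blank: The waiting blank: a plain round wooden bar 40 mm in diameter and 100 mm long, lying across the chute against the two tongues. Origin at its centre; x along the bar. At the bottom of the chute its centre lies at feeder y = -160 mm, 55 mm above the table.
- socket: Bystander: upright steel cylinder, 22 mm diameter, 30 mm high, standing on the button box between the lower button and the stop button. Origin at the centre of its underside.
- screw_jar: Bystander: small jar, 36 mm diameter, 50 mm high, on the low-y end of the button box. Origin at the centre of its underside.
- spare_blank: Bystander: a second wooden bar, 40 mm diameter, 100 mm high, standing upright on the table on the robot's side of the feeder. Origin at the centre of its underside.
- tape_measure: Bystander: grey tape measure 70 x 66 x 36 mm on the table on the robot's side of the feeder. Origin at the centre of its underside.
- spanner: Bystander: steel spanner, 140 mm long, lying flat on the table beyond the chute. Origin on its underside.
- wood_offcut: Bystander: plywood piece 90 x 140 x 22 mm lying on the table on the robot's left. Origin at the centre of its underside.
- spray_can: Bystander: upright can 64 mm diameter, 170 mm high, on the table on the robot's left. Origin at the centre of its underside.
Mind the look-alikes: they are no part of the job. What is shaped like the blank but yellow is not meant.

How it is judged:
On the way, in this order (a step that is already met when the one before it is completed fails the run):
1. both small buttons are pressed past half-way (over 6 of 12 mm) together by the fingers (value of joint each of upper_button, lower_button above 0.006 m and contact force between the fingers and upper_button above 0.5 N and contact force between the fingers and lower_button above 0.5 N), for 0.05 s.
2. the blank lies still at the bottom of the chute while the fingers still hold both buttons down (over 9 of 12 mm) (value of joint each of upper_button, lower_button above 0.009 m and contact force between the fingers and upper_button above 0.5 N and contact force between the fingers and lower_button above 0.5 N and y of blank in the frame of feeder between -0.175 and -0.148 m and z of blank in the frame of feeder below 0.065 m and x of blank in the frame of feeder between 0.035 and 0.055 m and angle between the x axis of blank and the x axis of feeder, either way round below 0.15 rad and linear speed of blank below 0.02 m/s), for 0.3 s.
At the end, for the whole second after the job is handed in: The blank lies still across the bottom of the chute (centre within about 12 mm of its resting place against the end wall, square to the chute within 0.15 rad) and all buttons are up within 2 mm (y of blank in the frame of feeder between -0.175 and -0.148 m and z of blank in the frame of feeder below 0.065 m and x of blank in the frame of feeder between 0.035 and 0.055 m and angle between the x axis of blank and the x axis of feeder, either way round below 0.15 rad and linear speed of blank below 0.02 m/s and value of joint each of upper_button, lower_button, stop_button below 0.002 m); the robot touches nothing.
It fails at once if one small button is pressed over 8 mm while the other is still up (under 2 mm): not together ((value of joint upper_button above 0.008 m and value of joint lower_button below 0.002 m) or (value of joint lower_button above 0.008 m and value of joint upper_button below 0.002 m)).
It fails at once if a small button is let up (under 5 mm) while the blank is still rolling (y of blank in the frame of feeder between -0.13 and 0.03 m and value of joint any of upper_button, lower_button below 0.005 m).
It fails at once if the robot touches the blank (over 0.5 N) or the blank is lifted out of the chute (contact force between any of the fingers, the arm and blank above 0.5 N or z of blank in the frame of feeder above 0.14 m).
It fails at once if the stop button is pressed (over 3 mm) (value of joint stop_button above 0.003 m).
It fails at once if a bystander is moved over 25 mm or tipped over (distance of any of socket, screw_jar, spare_blank, tape_measure, spanner, wood_offcut, spray_can from where it was at the start of the episode above 0.025 m or angle between any of socket, screw_jar, spare_blank, tape_measure, spanner, wood_offcut, spray_can's own z axis and vertical above 0.5 rad).
It also fails if it takes over 45 s, if anything falls off the work surface, if the arm or the gripper's body presses on something with over 40 N, if the wrist force passes 120 N, or if a joint passes its speed limit or range.

## Working session

There is one attempt and no reset: what is moved stays moved. The work goes in short steps, Python scripts to look and compute and a tool call to move; the robot and the scene stay as the last step left them, time stands still between calls to the robot, and variables do not carry over. Pictures are saved under pics/ and viewed, and the job is handed in when it is done.

Besides the shell and the picture viewer there is one more tool, called after ">>>" as name(argument=value, ...), one argument or row to a line, values as JSON. drive_tool: Moves the arm, as the interface text tells. Its arguments: {"type":"object","properties":{"plan":{"type":"array","items":{"type":"array","items":{"type":"number"}}},"squeeze":{"type":"number"}},"required":["plan"]}

```bash
mkdir -p pics; python3 - <<'E'
from cell import bot
import cv2,numpy as np
np.set_printoptions(precision=4,suppress=True)
print(bot.state())
for c in("scene","side","wrist"):
    cv2.imwrite(f"pics/a_{c}.png",bot.snapshot(c))
    for l in("upper_top","lower_top","stop_button","gate","chute_end","blank","feeder","socket"):
        try:
            print(c,l,[(np.round(d["centre"],4),round(d["conf"],2)) for d in bot.pinpoint(c,l)[:3]])
        except Exception as e: print(c,l,e)
E
```

```text
{'time_s': 0.0, 'joint_pos': array([ 1.2675,  0.418 , -0.0103,  1.6142,  0.0047,  1.1107, -0.0531]), 'qvel': array([ 0.    , -0.0006,  0.0001,  0.0016,  0.0011, -0.0001, -0.0001]), 'joint_torque': array([  0.0013, -86.4445,   0.68  , -43.4889,   0.0192,   0.0075,
        -0.0001]), 'eef_pos': array([ 0.1617, -0.6034,  0.2307]), 'eef_rot': array([-0.0003,  0.7933, -0.6088, -0.0005]), 'contact_force': array([ 0.3003, -0.9743, -0.3818]), 'wrist_torque': array([ 0.0438, -0.0017,  0.0158]), 'gripper_width': 0.08529772211406127}
scene upper_top [(array([0.451 , 0.4043, 0.002 ]), 0.74), (array([0.5142, 0.1171, 0.1037]), 0.58), (array([ 0.6981, -0.0323,  0.0003]), 0.34)]
scene lower_top [(array([0.5076, 0.0568, 0.0988]), 0.7)]
scene stop_button it knows: blank, chute_end, feeder, gate, lower_top, screw_jar, socket, spanner, spare_blank, spray_can, tape_measure, upper_top, wood_offcut
scene gate [(array([0.6158, 0.0713, 0.079 ]), 0.66)]
scene chute_end [(array([ 0.5891, -0.1661,  0.0326]), 0.57)]
scene blank [(array([0.6182, 0.0916, 0.1063]), 0.88), (array([0.3359, 0.0659, 0.0219]), 0.86), (a
[... 447 characters left out ...]
ner, spare_blank, spray_can, tape_measure, upper_top, wood_offcut
side gate [(array([0.6125, 0.0741, 0.0787]), 0.77)]
side chute_end [(array([ 0.5888, -0.167 ,  0.0305]), 0.74)]
side blank [(array([0.3368, 0.0662, 0.0184]), 0.9), (array([0.6193, 0.0918, 0.1055]), 0.75), (array([0.8009, 0.1258, 0.0211]), 0.74)]
side feeder [(array([ 0.5685,  0.02  , -0.0004]), 0.73)]
side socket [(array([0.4958, 0.0075, 0.082 ]), 0.46)]
wrist upper_top []
wrist lower_top []
wrist stop_button it knows: blank, chute_end, feeder, gate, lower_top, screw_jar, socket, spanner, spare_blank, spray_can, tape_measure, upper_top, wood_offcut
wrist gate []
wrist chute_end []
wrist blank []
wrist feeder []
wrist socket []
```

View pics/a_scene.png

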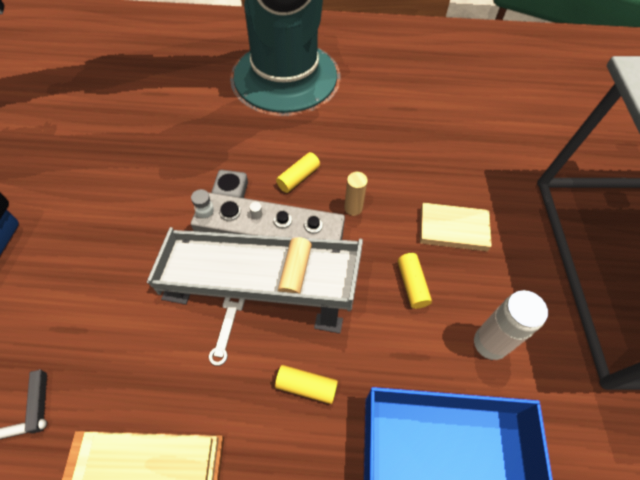

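View pics/a_side.png

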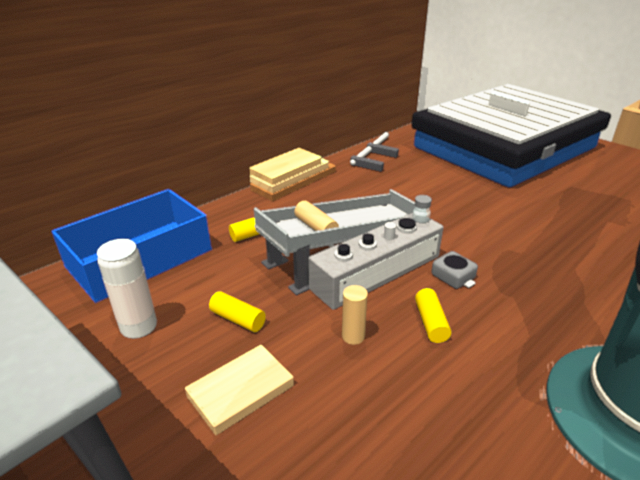

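The scene picture shows the feeder with its small buttons at (283,218) and (313,223). The wooden blank is in the chute at (296,265), and the yellow bars elsewhere are look-alikes. Next I fit the feeder pose.

```bash
cat > h.py <<'E'
from cell import bot
import cv2,numpy as np
from scipy.spatial.transform import Rotation as R
np.set_printoptions(precision=4,suppress=True)
def pose():
    s=bot.state();q=s["eef_rot"];return s,s["eef_pos"],R.from_quat([q[1],q[2],q[3],q[0]])
def togo(mid,yawdeg):
    # tool frame delta: first rotation about tool z, then shift
    s,p,r=pose()
    x=np.array([-np.sin(np.radians(yawdeg)),0,0]); 
    th=np.radians(yawdeg); fy=np.array([-np.sin(th),np.cos(th),0])  # feeder y
    X=-fy; Z=np.array([0,0,-1.]);Y=np.cross(Z,X)
    T=R.from_matrix(np.c_[X,Y,Z])
    print("rotvec tool",(r.inv()*T).as_rotvec(),"shift in target axes",T.inv().apply(np.array(mid)-p),"now",p)
    print("shift in current axes",r.inv().apply(np.array(mid)-p))
E
python3 - <<'E'
from h import *
from scipy.optimize import least_squares
M=[(-60,90),(-60,30),(45,None)]
obs=[((-.06,.09),(.5142,.1171)),((-.06,.09),(.5171,.1142)),((-.06,.03),(.5076,.0568)),((-.06,.03),(.5107,.0585)),((0,0),(.5638,.0212)),((0,0),(.5685,.02))]
li=[(.6158,.0713),(.6125,.0741),(.5891,-.1661),(.5888,-.167)] # x=45
def f(v):
    c,s=np.cos(v[2]),np.sin(v[2]);r=[]
    for (a,b),o in obs: r+=[v[0]+c*a-s*b-o[0],v[1]+s*a+c*b-o[1]]
    for o in li: r.append(c*(o[0]-v[0])+s*(o[1]-v[1])-.045)
    return r
o=least_squares(f,[.565,.02,-.1]);v=o.x;print(v,np.degrees(v[2]),np.array(o.fun)*1e3)
c,s=np.cos(v[2]),np.sin(v[2])
P=lambda a,b:np.array([v[0]+c*a-s*b,v[1]+s*a+c*b])
print(P(-.06,.09),P(-.06,.03),P(-.06,.06))
m=P(-.06,.06);togo([*m,.25],np.degrees(v[2]))
E
```

```text
[ 0.5649  0.0205 -0.1112] -6.3717826509641196 [ 1.0633 -0.4749 -1.8367  2.4251  1.0045  0.1958 -2.0955 -1.5042  1.1045
 -0.6777 -3.5955  0.5223 -0.0542 -3.6445 -0.2427 -0.441 ]
[0.5153 0.1166] [0.5086 0.057 ] [0.5119 0.0868]
rotvec tool [0.     0.0001 0.373 ] shift in target axes [-0.7251 -0.2714 -0.0187] now [ 0.1618 -0.6037  0.2313]
shift in current axes [-0.5763 -0.517  -0.0187]
```

>>> drive_tool(
  plan=[
    [0, 0, 0.125, 0, 0, -0.02, 0.535],
    [0, 0, 0.125, 0, 0, -0.02, 0.535],
    [0, 0, 0.123, 0, 0, -0.01, 0.535],
    [0, 0, 0, -0.036, -0.0135, 0, 0.535],
    [0, 0, 0, -0.036, -0.0135, 0, 0.535],
    [0, 0, 0, -0.036, -0.0135, 0, 0.535],
    [0, 0, 0, -0.036, -0.0135, 0, 0.535],
    [0, 0, 0, -0.036, -0.0135, 0, 0.535],
    [0, 0, 0, -0.036, -0.0135, 0, 0.535],
    [0, 0, 0, -0.036, -0.0135, 0, 0.535],
    [0, 0, 0, -0.036, -0.0135, 0, 0.535],
    [0, 0, 0, -0.036, -0.0135, 0, 0.535],
  ],
)

```text
time_s: 2.7
eef_pos: [0.3189, -0.294, 0.2815]
eef_rot: [-0.0, -0.667, 0.745, -0.0]
contact_force: [0.3, 0.6, 0.5]
gripper_width: 0.0458
```

>>> drive_tool(
  plan=[
    [0, 0, 0, -0.036, -0.0135, 0, 0.535],
    [0, 0, 0, -0.036, -0.0135, 0, 0.535],
    [0, 0, 0, -0.036, -0.0135, 0, 0.535],
    [0, 0, 0, -0.036, -0.0135, 0, 0.535],
    [0, 0, 0, -0.036, -0.0135, 0, 0.535],
    [0, 0, 0, -0.036, -0.0135, 0, 0.535],
    [0, 0, 0, -0.036, -0.0135, 0, 0.535],
    [0, 0, 0, -0.036, -0.0135, 0, 0.535],
    [0, 0, 0, -0.036, -0.0135, 0, 0.535],
    [0, 0, 0, -0.036, -0.0135, 0, 0.535],
    [0, 0, 0, -0.005, -0.001, 0, 0.535],
    [0, 0, 0, 0, 0, 0, 0.535],
  ],
)

```text
time_s: 4.2
eef_pos: [0.494, 0.0524, 0.2812]
eef_rot: [-0.0, -0.667, 0.745, 0.0]
contact_force: [-0.6, -0.3, 0.5]
gripper_width: 0.0457
```

```bash
python3 - <<'E'
from h import *
togo([.5119,.0868,.25],-6.37)
s=bot.state();print(s["time_s"],s["gripper_width"],s["contact_force"])
print(bot.camera_info("wrist"))
im=bot.snapshot("wrist");cv2.imwrite("pics/b_wrist.png",im)
for l in("upper_top","lower_top","gate","chute_end","blank","feeder","socket"):
    print(l,[(np.round(d["centre"],4),round(d["conf"],2)) for d in bot.pinpoint("wrist",l)[:3]])
E
```

```text
rotvec tool [ 0.0003 -0.      0.0004] shift in target axes [-0.0362 -0.014   0.0312] now [0.494  0.0524 0.2812]
shift in current axes [-0.0362 -0.014   0.0312]
4.2 0.045657799421116994 [-0.6111 -0.3006  0.4967]
{'mtx': array([[343.4522,   0.    , 315.111 ],
       [  0.    , 343.4522, 235.2453],
       [  0.    ,   0.    ,   1.    ]]), 'world_from_camera': array([[-0.1097, -0.9585, -0.263 ,  0.5605],
       [-0.994 ,  0.1061,  0.0281,  0.0448],
       [ 0.001 ,  0.2645, -0.9644,  0.423 ],
       [ 0.    ,  0.    ,  0.    ,  1.    ]])}
upper_top [(array([0.513 , 0.1125, 0.1015]), 0.78)]
lower_top [(array([0.5096, 0.0584, 0.1025]), 0.89), (array([0.616 , 0.0767, 0.0775]), 0.33)]
gate [(array([0.6197, 0.0772, 0.0793]), 0.83)]
chute_end [(array([ 0.5869, -0.1636,  0.0272]), 0.77)]
blank [(array([0.3379, 0.0717, 0.0186]), 0.74), (array([0.5872, 0.3149, 0.0203]), 0.69), (array([0.6151, 0.0902, 0.1023]), 0.63)]
feeder []
socket [(array([0.4965, 0.0027, 0.08  ]), 0.82)]
```

View pics/b_wrist.png

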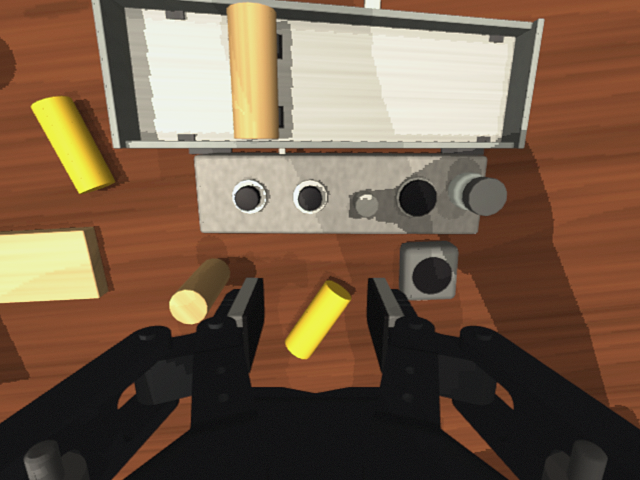

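The wrist view shows the small buttons at about (247,197) and (310,197), with the box edge parallel to the image rows, so the yaw is right. I'll refine their centres from pixels.

```bash
cat >> h.py <<'E'
def discs(cam,guess,z=.102,rad=None,im=None):
    ci=bot.camera_info(cam);K=ci["mtx"];W=ci["world_from_camera"]
    im=bot.snapshot(cam) if im is None else im
    g=cv2.cvtColor(im,cv2.COLOR_BGR2GRAY)
    n,lab,st,ce=cv2.connectedComponentsWithStats((g<70).astype(np.uint8))
    out=[]
    for G in guess:
        pc=np.linalg.inv(W)@np.r_[G,z,1];uv=(K@(pc[:3]/pc[2]))[:2]
        k=1+np.argmin([np.hypot(*(ce[i]-uv)) if 30<st[i,4]<2500 else 1e9 for i in range(1,n)])
        d=W[:3,:3]@np.linalg.inv(K)@np.r_[ce[k],1];t=(z-W[2,3])/d[2]
        P=W[:3,3]+t*d;print(cam,"exp",uv,"px",ce[k],"area",st[k],P);out.append(P)
    return out
E
python3 - <<'E'
from h import *
for c in("wrist","scene","side"):
    a,b=discs(c,[(.5153,.1166),(.5086,.0570)])
    d=a-b;print(" dist",np.hypot(*d[:2]),"yaw",np.degrees(np.arctan2(-d[0],d[1])),"mid",(a+b)/2)
E
```

```text
wrist exp [244.0674 199.4425] px [249.78 198.92] area [235 186  25  25 250] [0.5152 0.1112 0.102 ]
wrist exp [307.6918 199.4957] px [309.8833 197.9817] area [298 186  24  25 437] [0.5098 0.0548 0.102 ]
 dist 0.05664535240736077 yaw -5.465016871733963 mid [0.5125 0.083  0.102 ]
scene exp [313.3517 218.8927] px [313.0283 222.1038] area [308 217  11  11 106] [0.5225 0.1166 0.102 ]
scene exp [282.1356 213.7622] px [281.8981 216.9444] area [277 211  11  12 108] [0.5158 0.0574 0.102 ]
 dist 0.05957028199437637 yaw -6.4635170120466165 mid [0.5191 0.087  0.102 ]
side exp [343.0258 245.7806] px [343.4624 249.4516] area [339 245  10  10  93] [0.5063 0.1245 0.102 ]
side exp [367.415  235.1773] px [367.7283 238.6413] area [363 234  11  10  92] [0.5    0.0654 0.102 ]
 dist 0.05937172005699595 yaw -6.0630832806416946 mid [0.5032 0.0949 0.102 ]
```

```bash
python3 - <<'E'
import cv2,numpy as np
a=cv2.imread("pics/b_wrist.png")[165:235,210:350]
b=cv2.imread("pics/a_scene.png")[200:235,260:330]
c=cv2.imread("pics/a_side.png")[225:265,320:390]
b=cv2.resize(b,(700,350),interpolation=0)
a=cv2.resize(a,(700,350),interpolation=0)[:300]
cv2.imwrite("pics/z1.png",np.vstack([a,b[:290]]))
cv2.imwrite("pics/z2.png",cv2.resize(c,(700,400),interpolation=0))
E
```

```text
(no output)
```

View pics/z1.png

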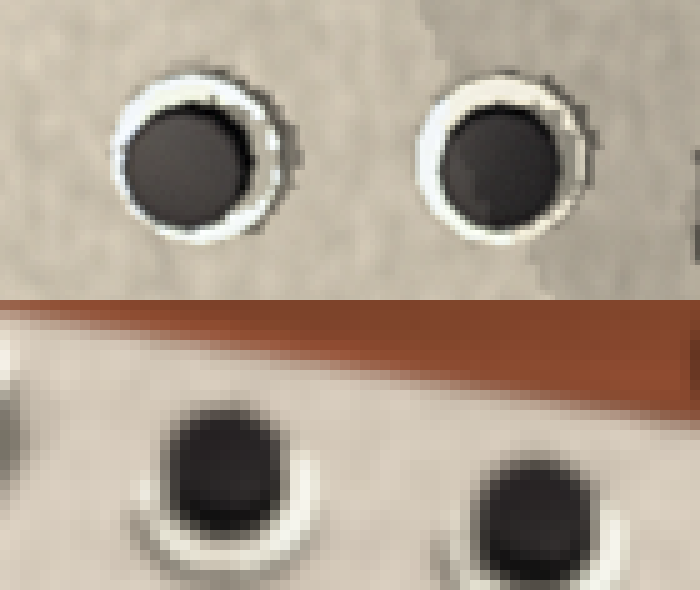

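View pics/z2.png

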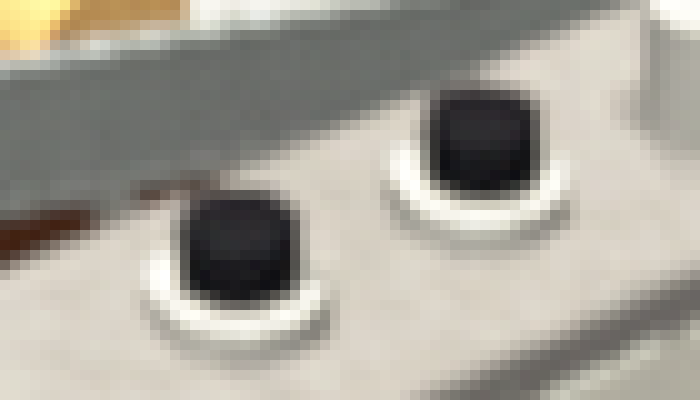

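```bash
python3 - <<'E'
from h import *
ci=bot.camera_info("wrist");K=ci["mtx"];W=ci["world_from_camera"]
for n,uv,z in(("up",(246.8,198.2),.102),("lo",(309.7,198.2),.102),("upcol",(249.3,196.3),.088),("locol",(311,196.3),.088)):
    d=W[:3,:3]@np.linalg.inv(K)@np.r_[uv,1];t=(z-W[2,3])/d[2];print(n,W[:3,3]+t*d)
togo([.512,.086,.25],-6.3)
E
```

```text
up [0.5162 0.1141 0.102 ]
lo [0.5096 0.0553 0.102 ]
upcol [0.5158 0.1144 0.088 ]
locol [0.5091 0.0542 0.088 ]
rotvec tool [-0.      0.     -0.0015] shift in target axes [-0.0354 -0.0141  0.0313] now [0.4941 0.0524 0.2813]
shift in current axes [-0.0354 -0.014   0.0313]
```

>>> drive_tool(
  plan=[
    [0, 0, 0, -0.0175, -0.007, 0, 0.535],
    [0, 0, 0, -0.0175, -0.0075, 0, 0.535],
    [0, 0, 0, 0, 0, 0.03, 0.535],
    [0, 0, 0, 0, 0, 0.03, 0.535],
    [0, 0, 0, 0, 0, 0.03, 0.535],
    [0, 0, 0, 0, 0, 0.03, 0.535],
    [0, 0, 0, 0, 0, 0.025, 0.535],
    [0, 0, 0, 0, 0, 0, 0.535],
    [0, 0, 0, 0, 0, 0, 0.535],
  ],
)

```text
time_s: 5.88
eef_pos: [0.5129, 0.0859, 0.1373]
eef_rot: [0.0, -0.667, 0.745, -0.0]
contact_force: [0.1, -0.5, 0.5]
gripper_width: 0.0457
```

```bash
python3 - <<'E'
from h import *
togo([.5125,.0855,.102],-6.3)
s=bot.state();print(s["time_s"],s["gripper_width"],s["contact_force"])
for c in("wrist","side","scene"):cv2.imwrite(f"pics/c_{c}.png",bot.snapshot(c))
a=cv2.imread("pics/c_side.png")[170:290,280:440]
b=cv2.imread("pics/c_scene.png")[150:270,220:380]
cv2.imwrite("pics/c_z.png",np.vstack([cv2.resize(a,None,fx=2.5,fy=2.5,interpolation=2),cv2.resize(b,None,fx=2.5,fy=2.5,interpolation=2)]))
E
```

```text
rotvec tool [-0.0008  0.0004 -0.0012] shift in target axes [0.0004 0.0003 0.0353] now [0.5129 0.0859 0.1373]
shift in current axes [0.0004 0.0004 0.0353]
5.875 0.0457449570164351 [ 0.1003 -0.4817  0.4783]
```

View pics/c_wrist.png

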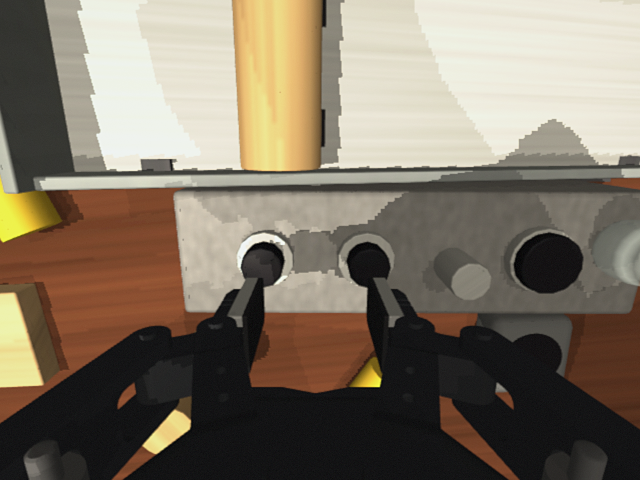

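View pics/c_z.png

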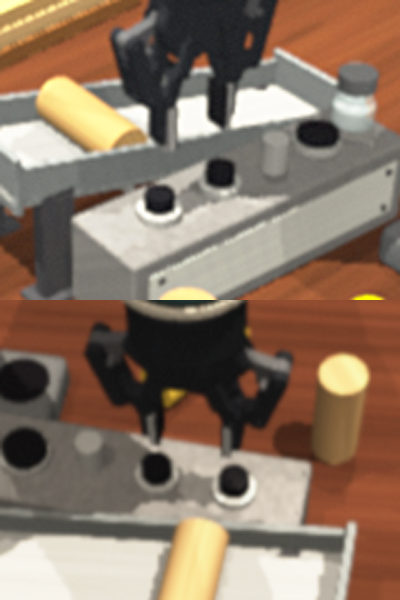

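The tips are centred over both buttons in all three views. I'm lowering toward contact.

>>> drive_tool(
  plan=[
    [0, 0, 0, 0, 0, 0.01, 0.56],
    [0, 0, 0, 0, 0, 0.01, 0.56],
    [0, 0, 0, 0, 0, 0.01, 0.56],
    [0, 0, 0, 0, 0, 0.004, 0.56],
    [0, 0, 0, 0, 0, 0.002, 0.56],
    [0, 0, 0, 0, 0, 0.002, 0.56],
    [0, 0, 0, 0, 0, 0, 0.56],
  ],
)

```text
time_s: 6.9
eef_pos: [0.5125, 0.0858, 0.0984]
eef_rot: [0.0, -0.667, 0.745, 0.0]
contact_force: [-2.0, -0.5, 2.9]
gripper_width: 0.0481
```

```bash
python3 - <<'E'
from h import *
s,p,r=pose();print(p,s["contact_force"],s["wrist_torque"],s["gripper_width"])
cv2.imwrite("pics/d_wrist.png",bot.snapshot("wrist"))
a=bot.snapshot("side")[190:280,290:410]
cv2.imwrite("pics/d_z.png",cv2.resize(a,None,fx=5,fy=5,interpolation=2))
E
```

```text
[0.5125 0.0858 0.0984] [-1.9526 -0.5087  2.9423] [ 0.0437  0.3787 -0.0246] 0.04807840554012551
```

View pics/d_z.png

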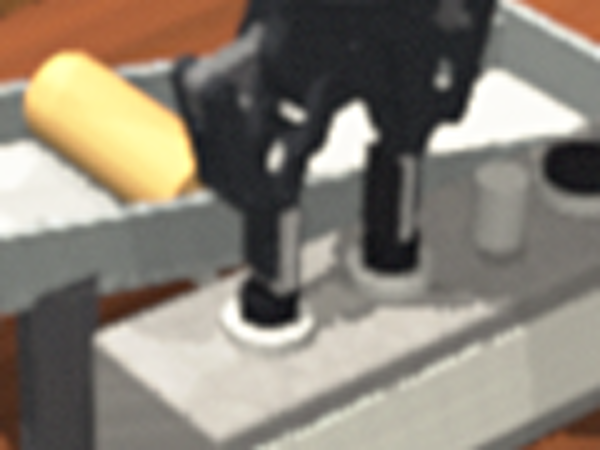

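View pics/d_wrist.png

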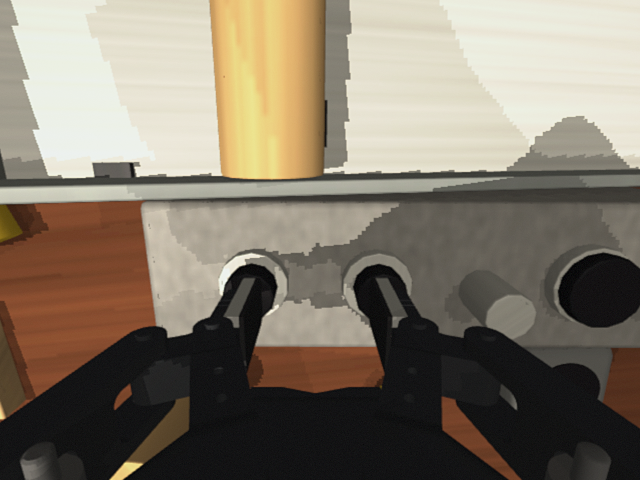

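Both tips touch the button tops, with about 2.9 N total. Now I press.

>>> drive_tool(
  plan=[
    [0, 0, 0, 0, 0, 0.003, 0.56],
    [0, 0, 0, 0, 0, 0.003, 0.56],
    [0, 0, 0, 0, 0, 0.003, 0.56],
    [0, 0, 0, 0, 0, 0.002, 0.56],
    [0, 0, 0, 0, 0, 0.001, 0.56],
    [0, 0, 0, 0, 0, 0, 0.56],
    [0, 0, 0, 0, 0, 0, 0.56],
  ],
)

```text
time_s: 7.88
eef_pos: [0.5127, 0.0858, 0.0872]
eef_rot: [0.0, -0.667, 0.745, -0.0]
contact_force: [-9.8, -0.7, 26.6]
gripper_width: 0.048
```

```bash
python3 - <<'E'
from h import *
s,p,r=pose();print(p,s["contact_force"],s["wrist_torque"],s["gripper_width"])
cv2.imwrite("pics/e_wrist.png",bot.snapshot("wrist"))
a=bot.snapshot("side")[170:290,280:440]
cv2.imwrite("pics/e_z.png",cv2.resize(a,None,fx=5,fy=5,interpolation=2))
E
```

```text
[0.5127 0.0858 0.0872] [-9.783  -0.7207 26.6   ] [-0.3436  2.0604 -0.0368] 0.047975255815870074
```

View pics/e_z.png

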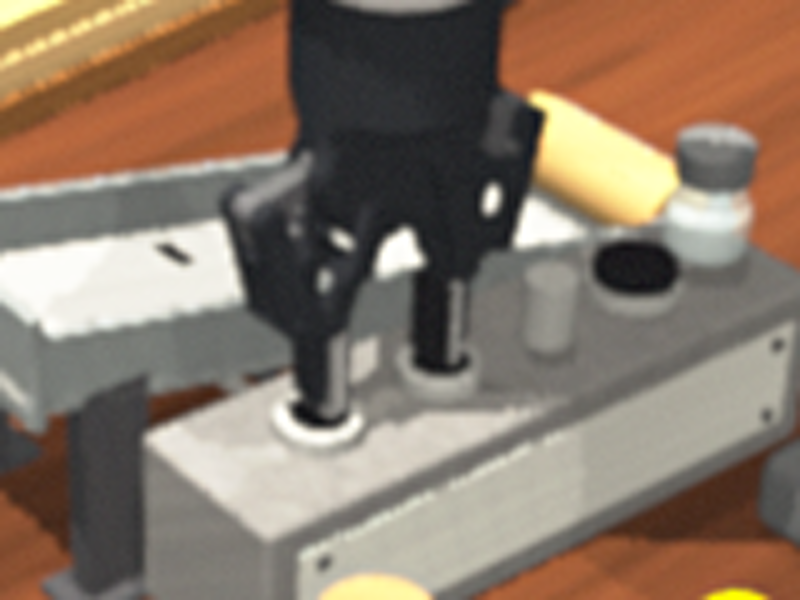

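View pics/e_wrist.png

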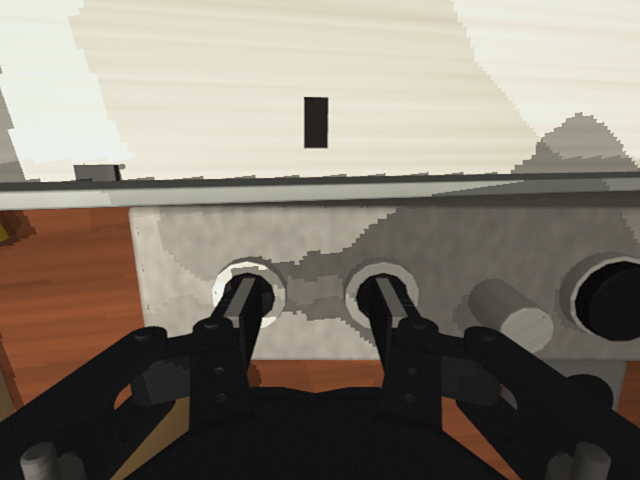

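The buttons have bottomed out at 27 N, and the blank has passed the gate and is near the low end of the chute. I'll keep holding.

>>> drive_tool(
  plan=[
    [0, 0, 0, 0, 0, 0, 0.56],
    [0, 0, 0, 0, 0, 0, 0.56],
    [0, 0, 0, 0, 0, 0, 0.56],
    [0, 0, 0, 0, 0, 0, 0.56],
    [0, 0, 0, 0, 0, 0, 0.56],
    [0, 0, 0, 0, 0, 0, 0.56],
    [0, 0, 0, 0, 0, 0, 0.56],
    [0, 0, 0, 0, 0, 0, 0.56],
    [0, 0, 0, 0, 0, 0, 0.56],
    [0, 0, 0, 0, 0, 0, 0.56],
    [0, 0, 0, 0, 0, 0, 0.56],
    [0, 0, 0, 0, 0, 0, 0.56],
  ],
)

```text
time_s: 9.48
eef_pos: [0.5127, 0.0858, 0.0872]
eef_rot: [0.0, -0.667, 0.745, -0.0]
contact_force: [-10.5, -0.8, 27.8]
gripper_width: 0.0481
```

>>> drive_tool(
  plan=[
    [0, 0, 0, 0, 0, 0, 0.56],
    [0, 0, 0, 0, 0, 0, 0.56],
    [0, 0, 0, 0, 0, 0, 0.56],
    [0, 0, 0, 0, 0, 0, 0.56],
    [0, 0, 0, 0, 0, 0, 0.56],
    [0, 0, 0, 0, 0, 0, 0.56],
    [0, 0, 0, 0, 0, 0, 0.56],
    [0, 0, 0, 0, 0, 0, 0.56],
  ],
)

```text
time_s: 10.48
eef_pos: [0.5127, 0.0858, 0.0872]
eef_rot: [0.0, -0.667, 0.745, -0.0]
contact_force: [-9.3, -1.5, 26.9]
gripper_width: 0.0478
```

```bash
python3 - <<'E'
from h import *
s,p,r=pose();print(p,s["contact_force"],s["gripper_width"])
F=np.array([.5652,.0195]);y=np.radians(-6.3)
ims=[]
for i in range(3):
  for c in("scene","side"):
    im=bot.snapshot(c);ims.append(im)
    for d in bot.pinpoint(c,"blank")[:4]:
        q=d["centre"][:2]-F;f=[np.cos(y)*q[0]+np.sin(y)*q[1],-np.sin(y)*q[0]+np.cos(y)*q[1]]
        if abs(f[0]-.045)<.03: print(c,np.array(f),d["centre"][2],d["conf"])
for k in(0,1): print("px change",(cv2.absdiff(ims[k],ims[k+4])>20).sum())
cv2.imwrite("pics/f_scene.png",ims[-2][100:400,100:400].repeat(2,0).repeat(2,1))
E
```

```text
[0.5127 0.0858 0.0872] [-9.3131 -1.5216 26.9065] 0.04783091665837251
scene [ 0.043  -0.1606] 0.0562 0.67
side [ 0.0444 -0.1588] 0.0571 0.91
scene [ 0.0454 -0.1624] 0.0567 0.89
side [ 0.0438 -0.1597] 0.0547 0.57
scene [ 0.045  -0.1573] 0.0545 0.62
side [ 0.0442 -0.1598] 0.058 0.68
px change 0
px change 10
```

View pics/f_scene.png

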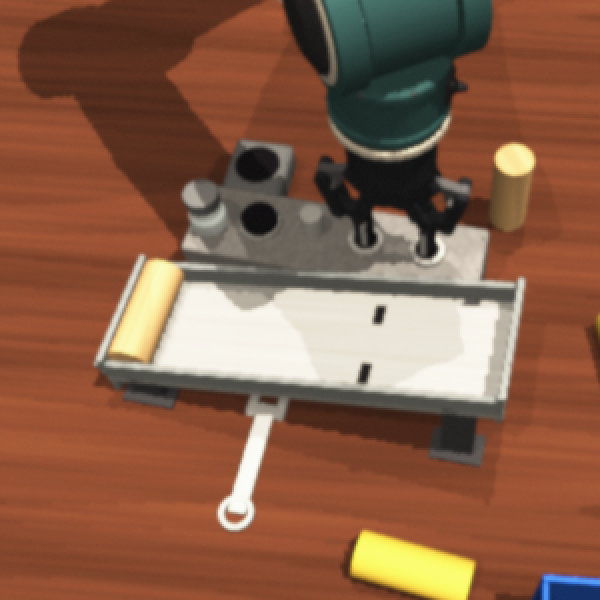

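The blank lies still and square at the end wall (feeder y ≈ -0.160, z ≈ 0.056), and both tongue slots are dark, so both tongues are down. Now I release straight up.

>>> drive_tool(
  plan=[
    [0, 0, 0, 0, 0, -0.004, 0.56],
    [0, 0, 0, 0, 0, -0.006, 0.56],
    [0, 0, 0, 0, 0, -0.01, 0.56],
    [0, 0, 0, 0, 0, -0.02, 0.56],
    [0, 0, 0, 0, 0, -0.03, 0.56],
    [0, 0, 0, 0, 0, -0.03, 0.56],
    [0, 0, 0, 0, 0, -0.03, 0.56],
    [0, 0, 0, 0, 0, -0.02, 0.56],
    [0, 0, 0, 0, 0, 0, 0.56],
    [0, 0, 0, 0, 0, 0, 0.56],
    [0, 0, 0, 0, 0, 0, 0.56],
    [0, 0, 0, 0, 0, 0, 0.56],
  ],
)

```text
time_s: 12.58
eef_pos: [0.5122, 0.0856, 0.2358]
eef_rot: [-0.0, -0.667, 0.745, 0.0]
contact_force: [0.2, -0.0, 0.4]
gripper_width: 0.0477
```

```bash
python3 - <<'E'
from h import *
s,p,r=pose();print(s["time_s"],p,s["contact_force"],np.abs(s["qvel"]).max())
a=bot.snapshot("side");cv2.imwrite("pics/g_z.png",cv2.resize(a[170:290,280:440],None,fx=5,fy=5,interpolation=2))
b=bot.snapshot("scene");cv2.imwrite("pics/g_scene.png",b[100:400,100:400].repeat(2,0).repeat(2,1))
for l in("upper_top","lower_top"):print(l,[(d["centre"],d["conf"]) for d in bot.pinpoint("scene",l)[:2]])
E
```

```text
12.575 [0.5122 0.0856 0.2358] [ 0.1661 -0.0368  0.377 ] 0.002756813330299317
upper_top [([0.5133, 0.1144, 0.1026], 0.7), ([0.6912, 0.4587, -0.0005], 0.29)]
lower_top [([0.5099, 0.0567, 0.1001], 0.75), ([0.5919, -0.1417, 0.0572], 0.6)]
```

View pics/g_z.png

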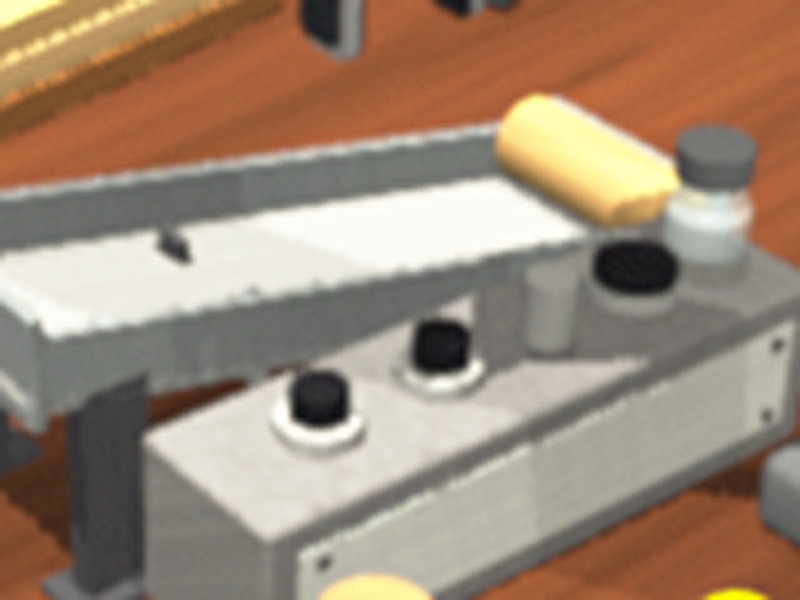

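View pics/g_scene.png

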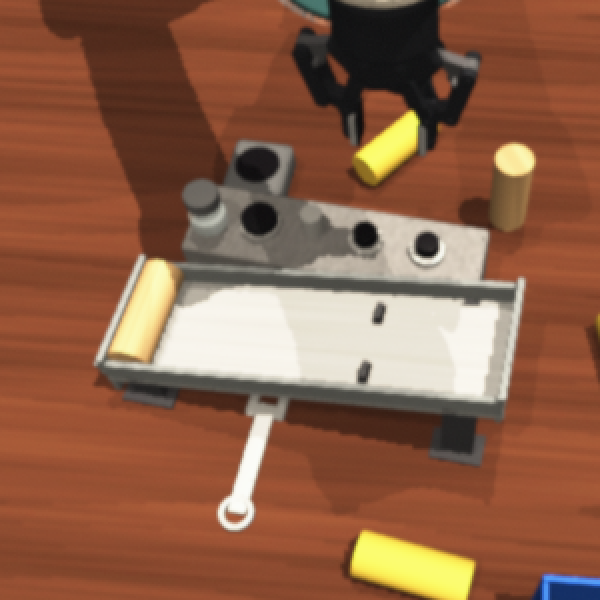

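Both buttons are up, the tongues are raised, the blank is at the end wall and the gripper is clear.

```bash
python3 -c "
from cell import bot
print(bot.sign_off())"
```

```text
the job is handed in; nothing more can be done
None
```

The blank is down at the bottom of the chute, and the job was handed in at about 12.7 s; no verdict is reported.

- **Press:** I set the fingertips about 60 mm apart and pressed both small buttons down together until they bottomed out, at about 27 N in total. I held them for roughly 3 s.
- **Blank:** While both buttons were still held, the networks put the blank at feeder x ≈ 0.044, y ≈ -0.160, z ≈ 0.056 m. Repeated pictures showed no motion.
- **Release:** I lifted straight up to z = 0.236 m. The last pictures show both small buttons and both tongues up again, the blank square against the end wall, and the stop button and the bystanders in view unmoved. The force on the tool read about 0.4 N, which is sensor noise.
- **Disagreements:** The button positions from the wrist pixels and from the networks differed by 2–3 mm, so I aimed between them. My automatic dark-spot detection in the oblique scene and side views was 7–12 mm off because it included the button sides, so I dropped it. In the last scene picture the network put the lower button at 100 mm against 102 mm when up, within its 4 mm accuracy.

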